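Fetch the flavouring bottle from the bottom of the tall canister

ROBOT

A 7-joint arm with a two-finger parallel gripper is mounted at the origin on the work surface. World frame = base frame: x ahead of the robot, y to its left, z up, the work surface at z = 0. Lengths are in m, angles in rad, forces in N, time in s.
With the tool pointing down it reaches from about 0.35 to 0.9 m from the base axis. Payload 8.1 kg.
Tool frame: the origin (TCP) lies on the mounting face of the last link; the fingertips stand 178 mm ahead of it and the grasp point (between the pads) lies 159 mm ahead of it; z points along the fingers, y is the line along which they close (so a half turn about z gives the same grasp; the last joint's range is limited). The gripper opens to 92 mm and grips with 3 to 60 N. Pads are 19 mm wide; open, the fingers measure 130 mm over their backs; the gripper's body (75 mm by 190 mm) begins 47 mm behind the grasp point.
Start: joints at [-1.333, 0.434, 0.025, 1.573, -0.012, 1.134, -0.075], TCP at [0.209, 0.589, 0.405] pointing down, gripper open.
Joint ranges: [-2.62, 2.62], [-0.44, 2.09], [-1.27, 1.32], [0.08, 2.57], [-1.32, 4.46], [0.12, 2], [-2.74, 2.74]. Speed limits (rad/s): [2.22, 2.22, 3.01, 3.01, 3.14, 3.14, 3.14].

INTERFACE

Orientations are given as a rotation vector (axis times angle).
In Python, from plant import robot gives the robot as it stands.
- The arm moves only by the tool hand_motion, called after "Call:" in YAML: its name, and indented under it one key for each argument. Schema: {"type":"object","properties":{"segments":{"type":"array","items":{"type":"object","properties":{"aperture":{"type":"number"},"d":{"type":"array","items":{"type":"number"},"minItems":3,"maxItems":3},"rot":{"type":"array","items":{"type":"number"},"minItems":3,"maxItems":3}},"additionalProperties":false,"required":["aperture"]},"minItems":1,"maxItems":20},"only":{"type":"string"},"quiet":{"type":"boolean"},"lines":{"type":"string"}},"required":["segments"],"additionalProperties":false}. segments is a list of rows, 1 to 20 of them, each an object with the fields aperture (the opening from 0.0 (shut) to 1.0 (fully open)), d (a list: dx, dy, dz in parts of the range, where 1.0 means 1 m), rot (a list: a rotation vector rx, ry, rz in a scale on which 1.0 is 4 rad); a field left out counts as zero (the opening has to be given); each row is the pose to reach, as a shift and turn from the pose commanded when the call began, along the tool's axes at that moment; what a row does not reach only later rows make up. A row lasts 1/12 s, in which the tool goes at most 0.0417 m and 0.125 rad, less where a joint would pass 70% of its speed; a pose out of reach is approached as far as the arm can. The fingers move at their own pace and stop on an object; the grip force is fixed at half the most. Time passes only in rows, so rows that do not move let the fingers close. The tool returns the time, the measured TCP pose, the force, the opening and the grip force at its end. only (a regular expression) keeps the lines of the reply that match it, lines (a string "A,B") keeps lines A to B, and quiet returns only ok. Input that does not fit is refused with a message, and nothing moves.
- robot.observe(): the state, without advancing time (a new reading comes with each control period).
- robot.camera(name): name is "scene" or "top"; returns a dict with "color" (384x512x3 uint8, blue, green, red), "camera_matrix" (3x3 intrinsics, pixels), "eye" and "attitude" of the camera in the world. Camera axes: x right, y up, looking along -z (the intrinsics and any distortion apply to the point x, -y, -z); pixel columns grow to the right and rows downward; lengths in m; the calibration is good to about 2 mm. A picture is of the moment at which its call begins. There is no depth.
- robot.close_job(): hands the job in; it is judged then, once.
The state is a dict: "time_s": time; "joints": joint angles; "qd": joint speeds; "joint_efforts": joint torques, N m; "ee_pos": TCP position; "eef_rot": TCP orientation; "contact_force": force on the tool from outside, world axes, zero at the start; "moment": the same for the moment, N m; "gripper_width": opening from 0.0 (shut) to 1.0 (fully open); "grasp_force": force on a finger pad.
Only numpy, scipy, OpenCV 4.12 (cv2) and the standard library are available. Lean on these libraries where they do the work, as an engineer would, in place of code of your own. Each camera call takes 0.05 s, during which the arm holds its last target. There are 200 camera calls.

TASK

The little flavouring bottle has ended up at the bottom of the tall round canister. Reach down into the canister with the fingers closed far enough to fit, lift the bottle out and stand it upright on the floor of the empty white spice tray, setting it down gently rather than dropping it. Leave both the round and the square canister standing where they are.

Things in the scene. Friction and masses are not known exactly. Their poses are not given: they have to be found in the camera images.
- bottle: flavouring bottle to fetch, 94 mm tall: amber glass body 38 mm across up to 46 mm, shoulder to 58 mm, then a slim black cylindrical cap 22 mm across up to 94 mm, the part to grip; about 90 g. It starts upright inside the round canister, within 3 mm of its axis, its top 24 mm below the rim. Origin: centre of its underside, z up. A bottle just like it out on the table is not meant.
- canister: tall round canister: loose, clear plastic with white rim, open top, 124 mm high, rim 118 mm across, inside 108 mm across all the way, floor 6 mm thick; about 450 g. A wide open gripper does not fit: go in closed, open to about 36 mm just above the cap and grip the cap's upper 25 mm; what is broad above the fingers must stay out of it. Origin: centre of its underside, z up.
- tray: the empty white spice tray, fixed to the table: square, 130 by 130 mm outside, floor 4 mm thick (its upper face at z = +4 mm), low rim 4 mm thick and 14 mm high, and along its +x side a thin wire rail 44 mm high. Origin: centre of its underside, z up; x and y along its sides.
- square_canister: the square canister, a bystander: loose, clear plastic with a white rim, 114 by 114 mm and 86 mm high, open, with a squat spice jar standing in it. Not to be moved. Origin: centre of its underside, z up.

How it is judged:
By the outcome, as a careful person would: the job done as asked, in the order asked, and still so for the second after the job is handed in, with the robot touching nothing.
It also fails if it takes over 42 s, if anything falls off the work surface, if the arm or the gripper's body presses on something with over 40 N, if the wrist force passes 120 N, or if a joint passes its speed limit or range.

## Working session

There is one attempt and no reset: what is moved stays moved. The work goes in short steps, Python scripts to look and compute and a tool call to move; the robot and the scene stay as the last step left them, time stands still between calls to the robot, and variables do not carry over. Pictures are saved under pics/ and viewed, at most 10 in all, crops included, and the job is handed in when it is done.

```bash
ls; mkdir -p pics
```

Run:
```python
from plant import robot
import cv2,json,numpy as np
np.set_printoptions(precision=4,suppress=True)
for n in("scene","top"):
    c=robot.camera(n); cv2.imwrite(f"pics/{n}0.png",c["color"])
    print(n,{k:(np.array(v) if k!="color" else 0) for k,v in c.items()})
s=robot.observe(); print(s)
```

```text
pics
plant.py
scene {'color': 0, 'camera_matrix': array([[383.5121,   0.    , 255.7633],
       [  0.    , 383.5121, 191.4784],
       [  0.    ,   0.    ,   1.    ]]), 'eye': array([0.9712, 0.3358, 0.5623]), 'attitude': array([0.4395, 0.9071, 2.1102])}
top {'color': 0, 'camera_matrix': array([[359.5745,   0.    , 255.2975],
       [  0.    , 359.5745, 186.759 ],
       [  0.    ,   0.    ,   1.    ]]), 'eye': array([ 0.5175, -0.0046,  0.7961]), 'attitude': array([ 0.0372, -0.0145, -1.5748])}
{'time_s': 0.1, 'joints': array([-1.3326,  0.4351,  0.0249,  1.574 , -0.0116,  1.134 , -0.0751]), 'qd': array([-0.0011, -0.0013, -0.    , -0.002 ,  0.0009, -0.0005, -0.001 ]), 'joint_efforts': array([  0.0032, -66.9124,   0.988 , -31.5145,  -0.0605,   0.0374,
         0.0001]), 'ee_pos': array([0.2089, 0.5889, 0.404 ]), 'eef_rot': array([-0.5328, -3.0959,  0.0021]), 'contact_force': array([-0.2233, -0.3791,  0.6429]), 'moment': array([ 0.0323, -0.0392,  0.0183]), 'grasp_force': 0.0, 'gripper_width': 0.9991800148972961}
```

View pics/scene0.png

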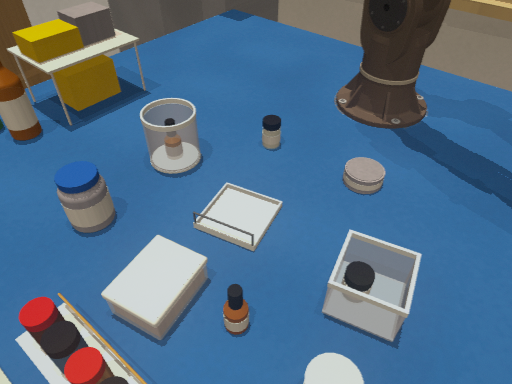

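View pics/top0.png

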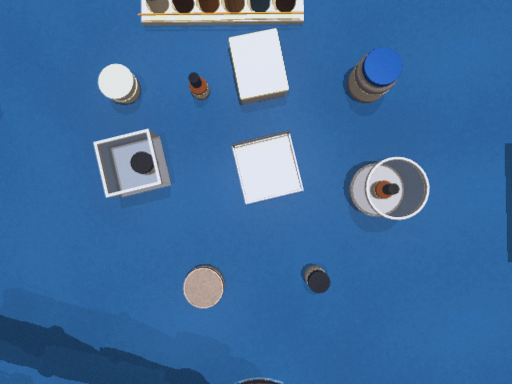

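The scene view has the round canister at about (171,135) with the bottle inside it, the tray at (240,215) and its rail on the near side. In the top view, the canister rim is centred near (397,188), the cap near (391,189), the tray near (267,168) with its rail on the upper side (+x), and the square canister near (130,163). I'll measure these next.

Create h.py:
```python
import numpy as np,cv2
from scipy.spatial.transform import Rotation as R
def ray(c,uv,z):
    uv=np.atleast_2d(uv).astype(float);K=np.array(c["camera_matrix"])
    d=np.c_[(uv[:,0]-K[0,2])/K[0,0],-(uv[:,1]-K[1,2])/K[1,1],-np.ones(len(uv))]@R.from_rotvec(c["attitude"]).as_matrix().T
    e=np.array(c["eye"]);return (e+d*((z-e[2])/d[:,2])[:,None])
def proj(c,P):
    K=np.array(c["camera_matrix"]);p=(np.atleast_2d(P)-c["eye"])@R.from_rotvec(c["attitude"]).as_matrix()
    return np.c_[K[0,0]*p[:,0]/-p[:,2]+K[0,2],K[1,1]*-p[:,1]/-p[:,2]+K[1,2]]
```

Run:
```python
from plant import robot
from h import *
np.set_printoptions(precision=4,suppress=True)
c=robot.camera("top");im=c["color"];g=im.min(2).astype(int);hsv=cv2.cvtColor(im,cv2.COLOR_BGR2HSV)
# tray: white
m=((hsv[...,1]<60)&(hsv[...,2]>130)).astype(np.uint8)
t=np.zeros_like(m);t[120:215,220:315]=m[120:215,220:315]
ct=max(cv2.findContours(t,0,1)[0],key=cv2.contourArea)
w=ray(c,ct[:,0],0.014)[:,:2].astype(np.float32);r=cv2.minAreaRect(w);print("tray",r,cv2.boxPoints(r).tolist())
# rim: outer contour of white within region, on z=.124, fit circle of right half
m2=((hsv[...,1]<70)&(hsv[...,2]>150)).astype(np.uint8)
t=np.zeros_like(m);t[140:235,340:440]=m2[140:235,340:440]
ct=np.vstack(cv2.findContours(t,0,1)[0])
P=ray(c,ct[:,0],0.124)[:,:2]
from scipy.optimize import least_squares
s=P[ct[:,0,0]>392]
f=least_squares(lambda p:np.hypot(*(s-p[:2]).T)-p[2],[.5,-.25,.06],loss="soft_l1",f_scale=.001);print("rim",f.x,abs(f.fun).mean())
# cap
t=np.zeros_like(m);t[178:202,370:402]=(im.max(2)<60)[178:202,370:402]
k=cv2.findContours(t,0,1)[0];k=max(k,key=cv2.contourArea)
print("cap rect",cv2.boundingRect(k),cv2.contourArea(k),ray(c,[[391.5,189]],.1))
s=robot.camera("scene")
for P in ([*f.x[:2],.124],[*f.x[:2],.1],[*f.x[:2],.006],[*f.x[:2],0]): print(proj(s,P))
a=cv2.resize(im[140:240,340:440],(400,400),interpolation=2)
b=cv2.resize(s["color"][90:190,125:225],(400,400),interpolation=2)
cv2.imwrite("pics/crop.png",np.hstack([a,b]))
```

```text
tray ((0.584343671798706, -0.018979184329509735), (0.13001438975334167, 0.13059739768505096), 13.3379487991333) [[0.5060259103775024, 0.02956138178706169], [0.53615403175354, -0.09751331806182861], [0.6626614332199097, -0.06751975417137146], [0.6325333118438721, 0.05955494940280914]]
rim [ 0.5366 -0.2586  0.058 ] 0.00043781902373718923
cap rect (383, 184, 10, 10) 43.0 [[ 0.535  -0.2569  0.1   ]]
[[168.0989 111.5913]]
[[169.7338 121.1923]]
[[175.5619 155.416 ]]
[[175.9057 157.4349]]
```

View pics/crop.png

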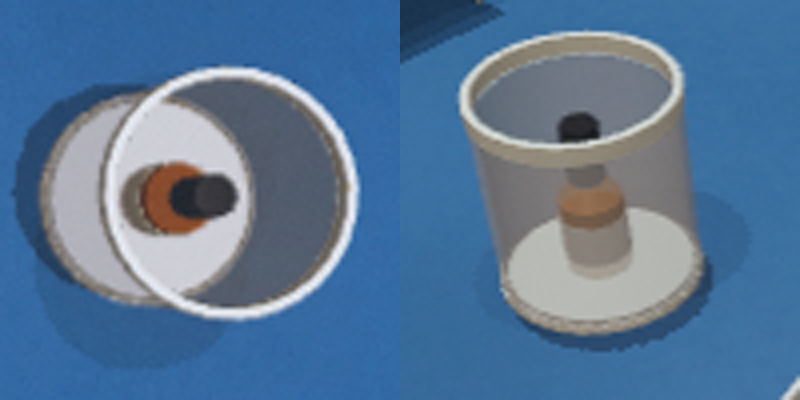

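Commands of 20 rows: 20*.0417=.83. Two calls. Compute displacement.

The crop puts the cap top at about (393.5,188.5) in the top view and (169.5,121) in the scene view. That agrees with the bottle being on the rim axis, about (0.5365, -0.2595). Next I'll work out the shift in tool axes.

Add to h.py:
```python
def shift(s,P): return R.from_rotvec(s["eef_rot"]).as_matrix().T@(np.array(P)-s["ee_pos"])
```

Run:
```python
from plant import robot
from h import *
s=robot.observe(); print(R.from_rotvec(s["eef_rot"]).as_matrix().round(4)); print(shift(s,[.5365,-.2595,.404]).round(4), s["joints"].round(2))
```

```text
[[-9.425e-01  3.343e-01 -2.000e-04]
 [ 3.343e-01  9.425e-01 -9.000e-04]
 [-1.000e-04 -9.000e-04 -1.000e+00]]
[-0.5924 -0.6901  0.0009] [-1.33  0.43  0.02  1.57 -0.01  1.13 -0.08]
```

Call:
hand_motion:
  segments:
    - {"aperture": 0.1,"d": [-0.02,-0.02,0]}
    - {"aperture": 0.1,"d": [-0.592,-0.69,0]}
    - {"aperture": 0.1,"d": [-0.592,-0.69,0]}
    - {"aperture": 0.1,"d": [-0.592,-0.69,0]}
    - {"aperture": 0.1,"d": [-0.592,-0.69,0]}
    - {"aperture": 0.1,"d": [-0.592,-0.69,0]}
    - {"aperture": 0.1,"d": [-0.592,-0.69,0]}
    - {"aperture": 0.1,"d": [-0.592,-0.69,0]}
    - {"aperture": 0.1,"d": [-0.592,-0.69,0]}
    - {"aperture": 0.1,"d": [-0.592,-0.69,0]}
    - {"aperture": 0.1,"d": [-0.592,-0.69,0]}
    - {"aperture": 0.1,"d": [-0.592,-0.69,0]}
    - {"aperture": 0.1,"d": [-0.592,-0.69,0]}
    - {"aperture": 0.1,"d": [-0.592,-0.69,0]}
    - {"aperture": 0.1,"d": [-0.592,-0.69,0]}
    - {"aperture": 0.1,"d": [-0.592,-0.69,0]}
    - {"aperture": 0.1,"d": [-0.592,-0.69,0]}
    - {"aperture": 0.1,"d": [-0.592,-0.69,0]}
    - {"aperture": 0.1,"d": [-0.592,-0.69,0]}
    - {"aperture": 0.1,"d": [-0.592,-0.69,0]}

```text
time_s: 1.87
ee_pos: [0.5045, -0.1777, 0.4047]
eef_rot: [0.532, 3.096, 0.0]
contact_force: [0.8, 0.7, 0.8]
gripper_width: 0.097
grasp_force: 0.0
```

Run:
```python
from plant import robot
from h import *
s=robot.observe(); print(s["ee_pos"],shift(s,[.5365,-.2595,.404]).round(4), s["joints"].round(2),s["gripper_width"])
```

```text
[ 0.50454511 -0.17770315  0.40474355] [-0.0574 -0.0664  0.0007] [-0.19  0.31  0.55  1.83 -0.18  1.06  1.67] 0.09746919791307336
```

Call:
hand_motion:
  segments:
    - {"aperture": 0.1,"d": [-0.02,-0.024,0]}
    - {"aperture": 0.1,"d": [-0.036,-0.042,0]}
    - {"aperture": 0.1,"d": [-0.044,-0.05,0]}
    - {"aperture": 0.1,"d": [-0.044,-0.05,0]}
    - {"aperture": 0.1,"d": [-0.044,-0.05,0]}

```text
time_s: 2.28
ee_pos: [0.5289, -0.2373, 0.4043]
eef_rot: [-0.533, -3.095, -0.001]
contact_force: [-1.1, 0.9, -0.4]
gripper_width: 0.101
grasp_force: 0.0
```

Run:
```python
from plant import robot
from h import *
s=robot.observe(); print(s["ee_pos"],s["eef_rot"],shift(s,[.5365,-.2595,.286]).round(4))
```

```text
[ 0.5289053  -0.23726369  0.40430145] [-5.33436408e-01 -3.09498186e+00 -6.07914448e-04] [-0.0147 -0.0184  0.1183]
```

Call:
hand_motion:
  segments:
    - {"aperture": 0.1,"d": [-0.015,-0.018,0]}
    - {"aperture": 0.1,"d": [-0.015,-0.018,0.03]}
    - {"aperture": 0.1,"d": [-0.015,-0.018,0.06]}
    - {"aperture": 0.1,"d": [-0.015,-0.018,0.075]}
    - {"aperture": 0.1,"d": [-0.015,-0.018,0.075]}
    - {"aperture": 0.1,"d": [-0.015,-0.018,0.075]}

```text
time_s: 2.78
ee_pos: [0.5371, -0.2579, 0.3296]
eef_rot: [-0.53, -3.095, -0.002]
contact_force: [0.4, -0.1, 1.4]
gripper_width: 0.102
grasp_force: 0.0
```

Run:
```python
from plant import robot
from h import *
s=robot.observe(); print(s["ee_pos"],shift(s,[.5365,-.2595,.286]).round(4))
c=robot.camera("scene"); t=robot.camera("top")
A=R.from_rotvec(s["eef_rot"]).as_matrix();print(proj(c,s["ee_pos"]+A[:,2]*.178))
cv2.imwrite("pics/pre.png",np.hstack([cv2.resize(c["color"][40:190,95:245],(400,400),interpolation=2),cv2.resize(t["color"][110:260,320:470],(400,400),interpolation=2)]))
```

```text
[ 0.53707804 -0.25788706  0.32958671] [-0.0001 -0.0017  0.0436]
[[166.35923371 100.25503144]]
```

View pics/pre.png

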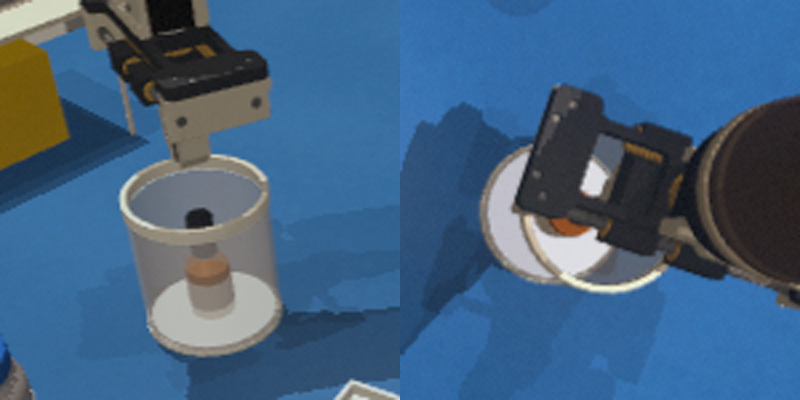

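The left crop has the fingertip above the middle of the canister, at about image (166,99), which matches the projection. The broad part is the body, well above the rim. Next I'll lower to just above the cap and open.

Call:
hand_motion:
  segments:
    - {"aperture": 0.1,"d": [0,-0.001,0.015]}
    - {"aperture": 0.1,"d": [0,-0.0015,0.03]}
    - {"aperture": 0.1,"d": [0,-0.0015,0.042]}
    - {"aperture": 0.39,"d": [0,-0.0015,0.042]}
    - {"aperture": 0.39,"d": [0,-0.0015,0.042]}
    - {"aperture": 0.39,"d": [0,-0.0015,0.042]}
    - {"aperture": 0.39,"d": [0,-0.0015,0.042]}

```text
time_s: 3.47
ee_pos: [0.537, -0.2612, 0.2888]
eef_rot: [0.533, 3.095, -0.0]
contact_force: [1.0, 0.7, 0.2]
gripper_width: 0.341
grasp_force: 0.0
```

Run:
```python
from plant import robot
from h import *
s=robot.observe(); print(s["ee_pos"],shift(s,[.5365,-.2595,.249]).round(4))
c=robot.camera("scene"); A=R.from_rotvec(s["eef_rot"]).as_matrix();print(proj(c,s["ee_pos"]+A[:,2]*.178))
cv2.imwrite("pics/pre2.png",cv2.resize(c["color"][60:180,110:230],(600,600),interpolation=2))
```

```text
[ 0.53696881 -0.26119228  0.28877154] [0.0011 0.0014 0.0398]
[[167.95497215 116.61152893]]
```

View pics/pre2.png

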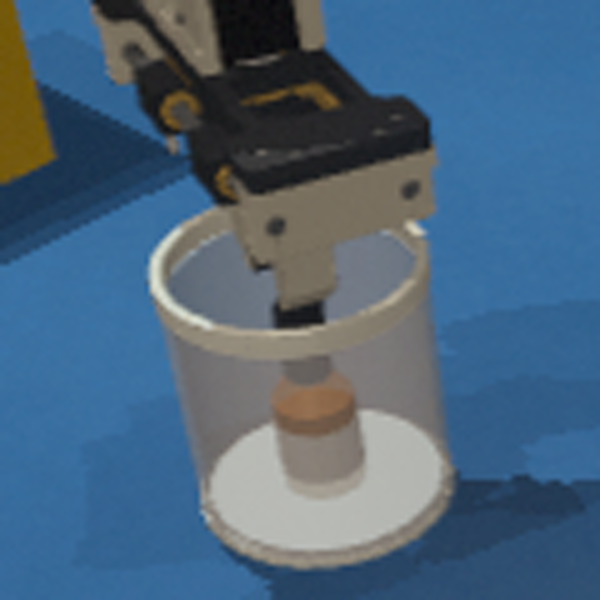

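The near finger stands in front of the cap at image (170,118), and the cap sits between the fingers. I'll let the fingers finish opening, descend, then close.

Call:
hand_motion:
  segments:
    - {"aperture": 0.4,"d": [0,0.0007,0]}
    - {"aperture": 0.4,"d": [0,0.0007,0]}
    - {"aperture": 0.4,"d": [0,0.0007,0.014]}
    - {"aperture": 0.4,"d": [0,0.0007,0.028]}
    - {"aperture": 0.4,"d": [0,0.0007,0.038]}
    - {"aperture": 0.4,"d": [0,0.0007,0.038]}
    - {"aperture": 0.4,"d": [0,0.0007,0.038]}

```text
time_s: 4.1
ee_pos: [0.5367, -0.2603, 0.2495]
eef_rot: [-0.533, -3.095, -0.0]
contact_force: [0.2, -0.2, -0.1]
gripper_width: 0.399
grasp_force: 0.0
```

Call:
hand_motion:
  segments:
    - {"aperture": 0.2}
    - {"aperture": 0.1}
    - {"aperture": 0.1}
    - {"aperture": 0.1}
    - {"aperture": 0.1}
    - {"aperture": 0.1}

```text
time_s: 4.6
ee_pos: [0.5371, -0.2606, 0.2504]
eef_rot: [0.533, 3.095, -0.0]
contact_force: [0.1, -0.2, 5.6]
gripper_width: 0.23
grasp_force: 30.0
```

Call:
hand_motion:
  segments:
    - {"aperture": 0.1,"d": [0,0,-0.008]}
    - {"aperture": 0.1,"d": [0,0,-0.02]}
    - {"aperture": 0.1,"d": [0,0,-0.04]}
    - {"aperture": 0.1,"d": [0,0,-0.06]}
    - {"aperture": 0.1,"d": [0,0,-0.08]}
    - {"aperture": 0.1,"d": [0,0,-0.1]}
    - {"aperture": 0.1,"d": [0,0,-0.12]}
    - {"aperture": 0.1,"d": [0,0,-0.14]}
    - {"aperture": 0.1,"d": [0,0,-0.155]}
    - {"aperture": 0.1,"d": [0,0,-0.16]}
    - {"aperture": 0.1,"d": [0,0,-0.16]}
    - {"aperture": 0.1,"d": [0,0,-0.16]}

```text
time_s: 5.6
ee_pos: [0.5366, -0.2602, 0.4095]
eef_rot: [-0.533, -3.096, -0.0]
contact_force: [-0.1, 0.2, -2.4]
gripper_width: 0.234
grasp_force: 30.0
```

Run:
```python
from plant import robot
from h import *
s=robot.observe(); print(s["ee_pos"],shift(s,[.5843,-.0190,.408]).round(4))
c=robot.camera("scene")
cv2.imwrite("pics/lift.png",cv2.resize(c["color"][0:240,80:320],(600,600),interpolation=2))
```

```text
[ 0.53662414 -0.26015584  0.40951833] [0.0357 0.2432 0.0016]
```

View pics/lift.png

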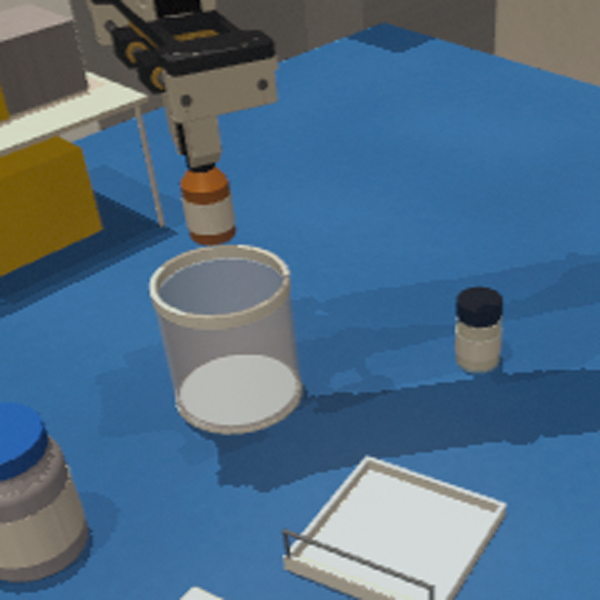

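The bottle is out and hangs upright above the rim at about image (163,80), and the canister hasn't moved. Next I'll move over the tray.

Call:
hand_motion:
  segments:
    - {"aperture": 0.1,"d": [0.002,0.012,0]}
    - {"aperture": 0.1,"d": [0.006,0.036,0]}
    - {"aperture": 0.1,"d": [0.01,0.07,0]}
    - {"aperture": 0.1,"d": [0.015,0.105,0]}
    - {"aperture": 0.1,"d": [0.02,0.14,0]}
    - {"aperture": 0.1,"d": [0.025,0.175,0]}
    - {"aperture": 0.1,"d": [0.03,0.21,0]}
    - {"aperture": 0.1,"d": [0.034,0.232,0]}
    - {"aperture": 0.1,"d": [0.0355,0.243,0]}
    - {"aperture": 0.1,"d": [0.0355,0.243,0]}
    - {"aperture": 0.1,"d": [0.0355,0.243,0.03]}
    - {"aperture": 0.1,"d": [0.0355,0.243,0.06]}
    - {"aperture": 0.1,"d": [0.0355,0.243,0.09]}
    - {"aperture": 0.1,"d": [0.0355,0.243,0.11]}
    - {"aperture": 0.1,"d": [0.0355,0.243,0.12]}
    - {"aperture": 0.1,"d": [0.0355,0.243,0.12]}
    - {"aperture": 0.1,"d": [0.0355,0.243,0.12]}

```text
time_s: 7.07
ee_pos: [0.5847, -0.0206, 0.2901]
eef_rot: [-0.535, -3.096, 0.001]
contact_force: [0.8, -0.3, -0.7]
gripper_width: 0.235
grasp_force: 30.0
```

Run:
```python
from plant import robot
from h import *
s=robot.observe(); print(s["ee_pos"],shift(s,[.5843,-.0190,.248]).round(4),s["contact_force"])
c=robot.camera("scene");t=robot.camera("top")
cv2.imwrite("pics/place.png",np.hstack([cv2.resize(c["color"][100:260,160:320],(400,400),interpolation=2),cv2.resize(t["color"][90:250,190:350],(400,400),interpolation=2)]))
```

```text
[ 0.58468514 -0.02055248  0.29008327] [0.0009 0.0014 0.0421] [ 0.77870245 -0.32899297 -0.74792988]
```

View pics/place.png

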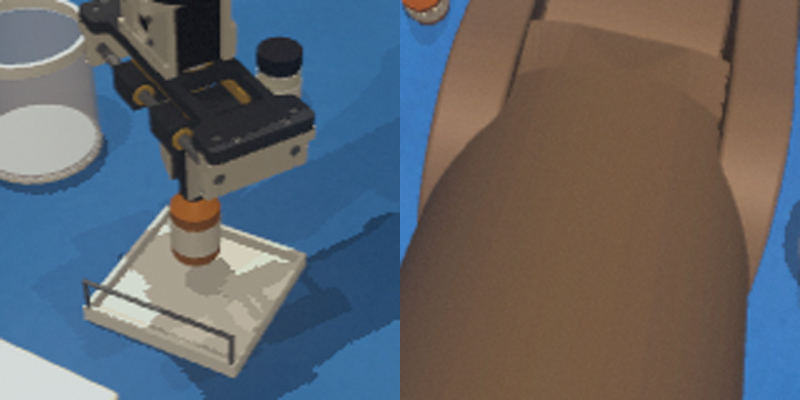

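The bottle hangs upright over the middle of the tray at about image (238,193). It needs about 42 mm more to touch down, so I'll go slowly.

Call:
hand_motion:
  segments:
    - {"aperture": 0.1,"d": [0.0005,0.0007,0.012]}
    - {"aperture": 0.1,"d": [0.0005,0.0007,0.024]}
    - {"aperture": 0.1,"d": [0.0005,0.0007,0.033]}
    - {"aperture": 0.1,"d": [0.0005,0.0007,0.037]}
    - {"aperture": 0.1,"d": [0.0005,0.0007,0.0385]}
    - {"aperture": 0.1,"d": [0.0005,0.0007,0.0395]}
    - {"aperture": 0.1,"d": [0.0005,0.0007,0.0395]}
    - {"aperture": 0.1,"d": [0.0005,0.0007,0.0395]}

```text
time_s: 7.83
ee_pos: [0.5846, -0.0187, 0.2505]
eef_rot: [0.533, 3.096, 0.0]
contact_force: [-0.2, -0.2, -0.6]
gripper_width: 0.229
grasp_force: 30.0
```

Call:
hand_motion:
  segments:
    - {"aperture": 0.1,"d": [0,0,0.0005]}
    - {"aperture": 0.1,"d": [0,0,0.001]}
    - {"aperture": 0.1,"d": [0,0,0.0015]}
    - {"aperture": 0.1,"d": [0,0,0.0015]}

```text
time_s: 8.17
ee_pos: [0.5844, -0.0186, 0.2488]
eef_rot: [0.533, 3.096, 0.0]
contact_force: [-1.0, 0.1, -1.1]
gripper_width: 0.238
grasp_force: 30.0
```

Call:
hand_motion:
  segments:
    - {"aperture": 0.1,"d": [0,0,0.0004]}
    - {"aperture": 0.1,"d": [0,0,0.0008]}
    - {"aperture": 0.1,"d": [0,0,0.0008]}

```text
time_s: 8.42
ee_pos: [0.5845, -0.0187, 0.2484]
eef_rot: [0.533, 3.096, 0.0]
contact_force: [-0.4, 0.4, 5.2]
gripper_width: 0.235
grasp_force: 30.0
```

Call:
hand_motion:
  segments:
    - {"aperture": 0.1,"d": [0,0,0.0004]}
    - {"aperture": 0.1,"d": [0,0,0.0008]}
    - {"aperture": 0.1,"d": [0,0,0.0008]}

```text
time_s: 8.67
ee_pos: [0.5847, -0.0189, 0.2483]
eef_rot: [0.533, 3.095, 0.001]
contact_force: [-4.0, 0.7, 13.2]
gripper_width: 0.232
grasp_force: 30.0
```

It has touched down. I'll ease off, release and retreat.

Call:
hand_motion:
  segments:
    - {"aperture": 0.1,"d": [0,0,-0.0006]}
    - {"aperture": 0.1,"d": [0,0,-0.0008]}
    - {"aperture": 0.3,"d": [0,0,-0.0008]}
    - {"aperture": 0.45,"d": [0,0,-0.0008]}
    - {"aperture": 0.5,"d": [0,0,-0.0008]}
    - {"aperture": 0.5,"d": [0,0,-0.0008]}
    - {"aperture": 0.5,"d": [0,0,-0.0008]}
    - {"aperture": 0.5,"d": [0,0,-0.01]}
    - {"aperture": 0.5,"d": [0,0,-0.025]}
    - {"aperture": 0.5,"d": [0,0,-0.05]}
    - {"aperture": 0.5,"d": [0,0,-0.08]}
    - {"aperture": 0.5,"d": [0,0,-0.11]}
    - {"aperture": 0.5,"d": [0,0,-0.13]}
    - {"aperture": 0.5,"d": [0,0,-0.14]}
    - {"aperture": 0.5,"d": [0,0,-0.14]}
    - {"aperture": 0.5,"d": [0,0,-0.14]}

```text
time_s: 10.0
ee_pos: [0.5842, -0.0185, 0.3869]
eef_rot: [0.532, 3.096, 0.0]
contact_force: [-0.6, 0.3, -1.0]
gripper_width: 0.496
grasp_force: 0.0
```

Run:
```python
from plant import robot
from h import *
print(robot.observe()["ee_pos"])
c=robot.camera("scene")
cv2.imwrite("pics/end.png",c["color"])
```

```text
[ 0.58419782 -0.01849354  0.38685992]
```

View pics/end.png

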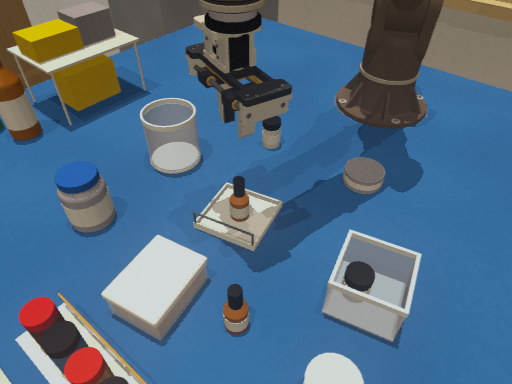

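The bottle stands upright in the tray at (239,205). The round canister (171,135) and the square canister (370,285) are where they were, and the gripper is clear.

```bash
python3 -c "
from plant import robot
print(robot.close_job())"
```

```text
the job is handed in; nothing more can be done
None
```

The flavouring bottle now stands upright on the floor of the white spice tray, set down gently, both canisters look unmoved in the final picture, and the job was handed in at about 10 s.

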